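# Put the scale check weights back in their case

### The job

The bar scale has been checked: put its four steel check weights away. Open the clear lid of the wooden case, stand each weight upright in the socket bored for it, so that they are lined up in order of size, and then close the lid fully over them. Do not tip a weight over on the way.

Things in the scene. Friction and masses are not known exactly. Their poses are not given: they have to be found in the camera images.
- weight_s: smallest of the four polished steel check weights (about 50 g): an upright cylinder 18 mm in diameter with a narrower knob on top, 29 mm high in all; the full diameter runs from the underside to 20 mm up. Origin: centre of the underside, z up. It stands on the counter.
- weight_m: second smallest of the four polished steel check weights (about 100 g): an upright cylinder 27 mm in diameter with a narrower knob on top, 34 mm high in all; the full diameter runs from the underside to 25 mm up. Origin: centre of the underside, z up. It stands on the counter.
- weight_l: second largest of the four polished steel check weights (about 200 g): an upright cylinder 37 mm in diameter with a narrower knob on top, 40 mm high in all; the full diameter runs from the underside to 30 mm up. Origin: centre of the underside, z up. It stands on the counter.
- weight_xl: largest of the four polished steel check weights (about 500 g): an upright cylinder 48 mm in diameter with a narrower knob on top, 50 mm high in all; the full diameter runs from the underside to 40 mm up. Origin: centre of the underside, z up. It stands on the steel pan of the bar scale (pan top 23 mm above the counter).
- socket_s: socket for the smallest weight: round slippery grey plastic cup let in flush with the top of the case's wooden base, 10 mm deep; bore 27 mm in diameter (weight 18 mm) for the lowest 4 mm, flaring to 33 mm at the mouth. Origin: centre of its floor, 20 mm above the counter, at x = -6, y = 92 mm in the case's frame. A seated weight has its origin here.
- socket_m: socket for the second smallest weight: round slippery grey plastic cup let in flush with the top of the case's wooden base, 10 mm deep; bore 36 mm in diameter (weight 27 mm) for the lowest 4 mm, flaring to 42 mm at the mouth. Origin: centre of its floor, 20 mm above the counter, at x = -6, y = 41 mm in the case's frame. A seated weight has its origin here.
- socket_l: socket for the second largest weight: round slippery grey plastic cup let in flush with the top of the case's wooden base, 10 mm deep; bore 46 mm in diameter (weight 37 mm) for the lowest 4 mm, flaring to 52 mm at the mouth. Origin: centre of its floor, 20 mm above the counter, at x = -6, y = -19 mm in the case's frame. A seated weight has its origin here.
- socket_xl: socket for the largest weight: round slippery grey plastic cup let in flush with the top of the case's wooden base, 10 mm deep; bore 57 mm in diameter (weight 48 mm) for the lowest 4 mm, flaring to 63 mm at the mouth. Origin: centre of its floor, 20 mm above the counter, at x = -6, y = -89 mm in the case's frame. A seated weight has its origin here.
- case: fixed wooden case base, 110 (x) by 260 (y) by 30 mm high, sockets in a row along y, largest at -y; clear lid above. Origin: centre of the underside, z up; -x is the front, +x the hinge side. A flat brass pull, 10 mm thick in y, sticks 41 mm out of the front of the lid; the middle of its round end is at x = 56.5 - 143.5 cos a + 20 sin a, y = 0, z = 30.5 + 143.5 sin a + 20 cos a (mm), a = lid angle.
- case_lid (a joint): angle of the clear lid, rad: 0 closed, grows as its front rises, stop at 1.95 (leaning back). Hinge line along the case's y at x = 56.5, z = 30.5 mm. Stiff hinge (0.15 N m): the lid stays at any angle. Lid: box open below, 110 x 260 x 49 mm, 3 mm walls. Pinched along the case's y, the pull pivots between the fingers through the whole swing.
Not all that is in view belongs to the job. Leave any pink or yellow look-alike of the weight_l alone.

How it is judged:
By the outcome, as a careful person would: the job done as asked, in the order asked, and still so for the second after the job is handed in, with the robot touching nothing.
It also fails if it takes over 144 s, if anything falls off the work surface, if the arm or the gripper's body presses on something with over 40 N, if the wrist force passes 120 N, or if a joint passes its speed limit or range.

### The arm

A 6-joint arm with a two-finger parallel gripper is mounted at the origin on a cart in front of the work surface, level with it; the furniture and walls round the work are solid. World frame = base frame: x ahead of the robot, y to its left, z up, the work surface at z = 0. Lengths are in mm, angles in degrees, forces in N, time in s.
With the tool pointing down it reaches from about 350 to 850 mm from the base axis. Payload 8.1 kg.
Tool frame: the origin (TCP) lies midway between the tips of the shut fingers; the grasp point (between the pads) lies 19 mm behind it; z points along the fingers, y is the line along which they close (so a half turn about z gives the same grasp; the last joint's range is limited). The gripper opens to 85 mm and grips with 20 to 120 N. Pads are 22 mm wide; open, the fingers measure 114 mm over their backs; the gripper's body (76 mm by 85 mm) begins 54 mm behind the grasp point. The pads swing forward as they close: fully open they stand 13 mm farther back than shut.
Start: joints at [67.128, 7.471, 85.268, -0, 87.261, -4.893], TCP at [185.184, 570.712, 231.292] pointing down, gripper open.
Joint ranges: [-169.43, 169.43], [-51.17, 129.36], [1.28, 143.12], [-76.62, 256.62], [0, 156.53], [-152.29, 152.29]. Speed limits (degrees/s): [136.94, 136.94, 159.86, 180, 180, 180].

### API

Orientations are given as [roll, pitch, yaw] about the fixed x, y, z axes, in that order (R = Rz(yaw) Ry(pitch) Rx(roll)).
In Python, from bench import r, optics, workorder gives the robot as it stands.
- The arm moves only by the shell command python3 -m handwheel [FORCE], which reads ROWS from standard input. ROWS is a JSON list of rows, 1 to 8 of them, each written [[rx, ry, rz], [dx, dy, dz], opening]: a rotation vector rx, ry, rz in a scale on which 1.0 is 180 degrees, then dx, dy, dz in a scale on which 1.0 is 0.8 m, then the finger opening in mm; each row is the pose to reach, as a shift and turn from the pose commanded when the command began, along the tool's axes at that moment; what a row does not reach only later rows make up. A row lasts 1/8 s, in which the tool goes at most 62.5 mm and 10.7 degrees, less where a joint would pass 70% of its speed; a pose out of reach is approached as far as the arm can. The fingers move at their own pace and stop on an object; FORCE is the grip in N (left out, the last holds). Time passes only in rows, so rows that do not move let the fingers close. It prints the time, the measured TCP pose, the force, the opening and the grip force at its end. Shift and turn numbers lie between -1 and 1, and a call with a number outside is refused. Input that does not fit is refused with a message, and nothing moves.
- r.sense(): the state, without advancing time (a new reading comes with each control period).
- optics.snapshot(name): name is "scene" or "side" or "wrist"; returns a dict with "pixels" (420x560x3 uint8, blue, green, red), "fx", "fy", "cx", "cy" (pixels), "pose" (4x4, takes a point from camera to world coordinates). Camera axes: x right, y up, looking along -z (the intrinsics and any distortion apply to the point x, -y, -z); pixel columns grow to the right and rows downward; lengths in mm; the calibration is good to about 2 mm. A picture is of the moment at which its call begins. There is no depth.
- workorder.hand_in(): hands the job in; it is judged then, once.
The state is a dict: "time": time; "joint_pos": joint angles; "qd": joint speeds; "joint_efforts": joint torques, N m; "tool_pos": TCP position; "tcp_rot": TCP orientation; "ft_force": force on the tool from outside, world axes, zero at the start; "wrist_torque": the same for the moment, N m; "finger_gap": finger opening in mm; "grip_force": force on a finger pad.
Only numpy, scipy, OpenCV 4.12 (cv2) and the standard library are available. Lean on these libraries where they do the work, as an engineer would, in place of code of your own. Each camera call takes 0.05 s, during which the arm holds its last target. There are 200 camera calls.

## Working session

There is one attempt and no reset: what is moved stays moved. The work goes in short steps, Python scripts to look and compute and a shell command to move; the robot and the scene stay as the last step left them, time stands still between calls to the robot, and variables do not carry over. Pictures are saved under pics/ and viewed, at most 14 in all, crops included, and the job is handed in when it is done.

```bash
ls; mkdir -p pics
python3 - <<'E'
from bench import r, optics, workorder
import cv2,numpy as np,pickle
d={}
for n in("scene","side","wrist"):
    s=optics.snapshot(n);d[n]=s;cv2.imwrite(f"pics/{n}0.png",s["pixels"]);print(n,{k:s[k] for k in s if k!="pixels"})
pickle.dump(d,open("d0.pkl","wb"));print(r.sense())
E
```

```text
pics
scene {'fx': 424.8511090254744, 'fy': 424.8511090254744, 'cx': 288.45559272689565, 'cy': 202.35450634577694, 'pose': array([[-5.37865927e-01,  5.47288460e-01, -6.41229745e-01,
        -3.34047702e+02],
       [-8.42988756e-01, -3.56720567e-01,  4.02641769e-01,
         4.99785915e+02],
       [-8.37864525e-03,  7.57116754e-01,  6.53225857e-01,
         8.85938261e+02],
       [ 0.00000000e+00,  0.00000000e+00,  0.00000000e+00,
         1.00000000e+00]])}
side {'fx': 449.98920272408736, 'fy': 449.98920272408736, 'cx': 277.8206584445276, 'cy': 213.97606380886864, 'pose': array([[ 9.58182896e-01,  1.19042530e-01, -2.60219935e-01,
         2.07816059e+02],
       [-2.86014719e-01,  4.27033104e-01, -8.57810182e-01,
        -9.83768062e+02],
       [ 9.00663209e-03,  8.96365776e-01,  4.43223732e-01,
         5.53512325e+02],
       [ 0.00000000e+00,  0.00000000e+00,  0.00000000e+00,
         1.00000000e+00]])}
wrist {'fx': 371.9988536667993, 'fy': 371.9988536667993, 'cx': 278.8189720533465, 'cy': 210.17890425092693, 'pose': array([[ 3.09094871e-01, -9.08218395e-01, -2.82134201e-01,
  
[... 268 characters left out ...]
0000e+00]])}
{'time': 0.15, 'joint_pos': array([ 6.71277815e+01,  7.50667529e+00,  8.53158396e+01,  1.28348137e-03,
        8.72611501e+01, -4.89283657e+00]), 'qd': array([ 0.05328898, -0.14192545, -0.14579712,  0.09339347,  0.03346645,
        0.02757441]), 'joint_efforts': array([ 7.29635722e-04, -5.70057428e+01, -5.01163387e+01, -1.85204904e-04,
        9.58604040e-03,  1.28930424e-04]), 'tool_pos': array([185.00710887, 570.31612455, 230.46113631]), 'tcp_rot': array([-1.79916749e+02, -8.41323787e-03,  1.62020550e+02]), 'ft_force': array([0.48068994, 0.07372919, 0.77649879]), 'wrist_torque': array([-0.01964292,  0.01881068, -0.00197399]), 'grip_force': 0.0, 'finger_gap': 85.50994894640931}
```

View pics/scene0.png

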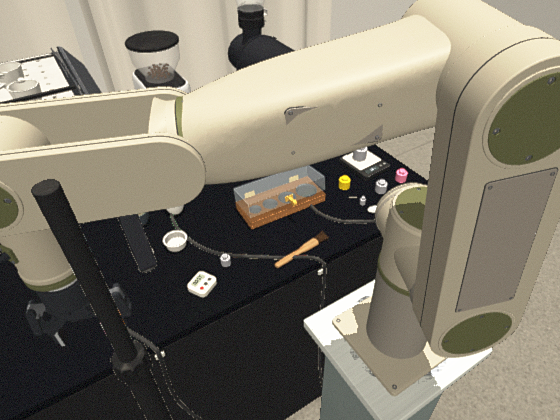

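View pics/side0.png

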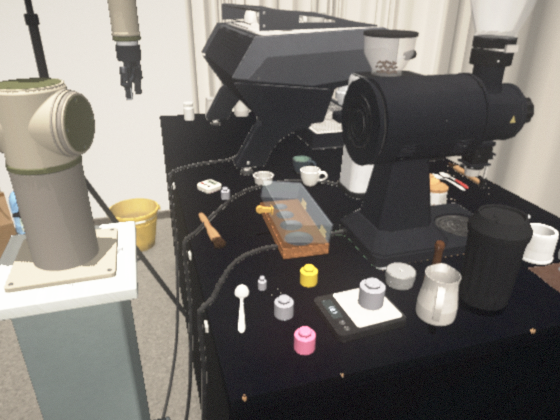

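```bash
cat > h.py <<'E'
import numpy as np,cv2
from scipy.spatial.transform import Rotation as R
def proj(s,p):
    P=s["pose"];c=(np.atleast_2d(p)-P[:3,3])@P[:3,:3]
    return np.c_[s["cx"]+s["fx"]*c[:,0]/-c[:,2], s["cy"]+s["fy"]*c[:,1]/c[:,2]]
def ray(s,u,v):
    P=s["pose"];d=P[:3,:3]@np.array([(u-s["cx"])/s["fx"],-(v-s["cy"])/s["fy"],-1]);return P[:3,3],d
def plane(s,u,v,z):
    o,d=ray(s,u,v);return o+d*(z-o[2])/d[2]
def tri(a,b):
    (o1,d1),(o2,d2)=a,b
    t=np.linalg.lstsq(np.c_[d1,-d2],o2-o1,rcond=None)[0]
    p,q=o1+t[0]*d1,o2+t[1]*d2;return (p+q)/2,np.linalg.norm(p-q)
E
python3 - <<'E'
import pickle;from h import *
d=pickle.load(open("d0.pkl","rb"));s=d["side"];c=d["scene"]
for n,u,v,z in[("s?",262,289,0),("l?",284,316,0),("pink",305,351,0),("yel",309,284,0),("xl",372,305,23),("far",225,199,0)]:print(n,plane(s,u,v,z).round())
for n,u,v in[("far",225,265),("s",362,206),("l",381,193),("pink",401,182),("yel",344,188)]:print(n,plane(c,u,v,0).round())
i=s["pixels"]
cv2.imwrite("pics/c1.png",cv2.resize(i[170:360,180:430],None,fx=3.2,fy=3.1,interpolation=3)[:600])
E
```

```text
s? [ 401. -240.    0.]
l? [ 419. -335.    0.]
pink [ 426. -434.    0.]
yel [ 501. -250.    0.]
xl [ 580. -378.   23.]
far [410. 226.   0.]
far [409. 240.  -0.]
s [ 394. -231.    0.]
l [ 410. -325.   -0.]
pink [ 417. -420.   -0.]
yel [ 496. -240.   -0.]
```

View pics/c1.png

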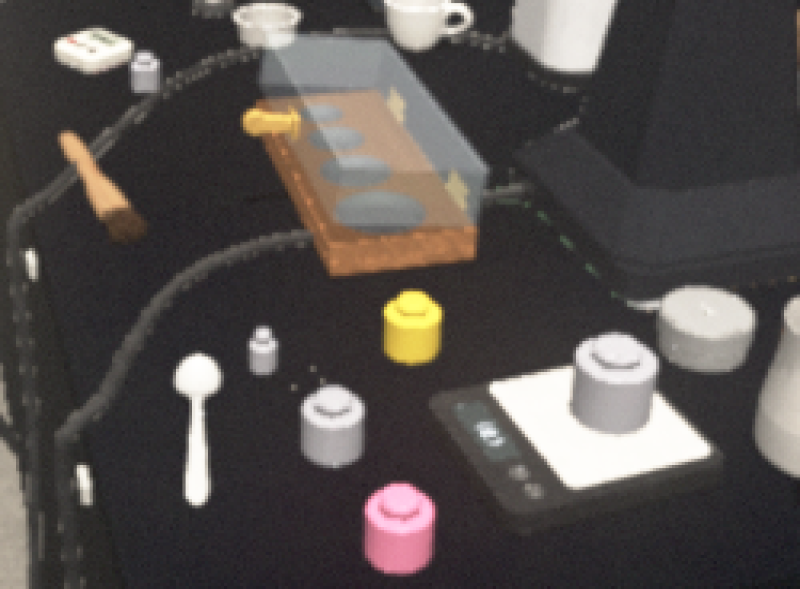

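View pics/wrist0.png

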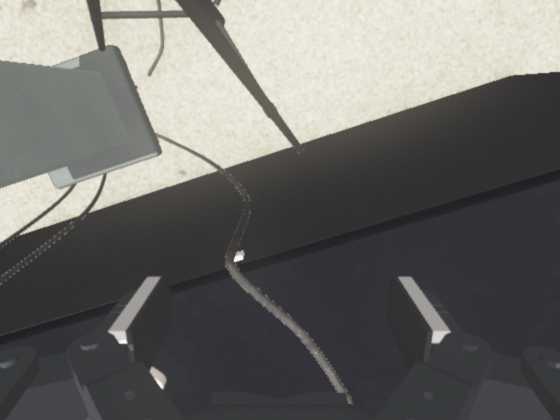

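```bash
python3 - <<'E'
import pickle;from h import *
d=pickle.load(open("d0.pkl","rb"));s=d["side"];c=d["scene"]
f=lambda x,y:(180+x/3.2,170+y/3.1)
for n,u,v,z in[("FRtop",325,243,30),("FRbot",331,275,0),("BRtop",477,228,30),("FLtop",260,97,30),("sockxl",380,213,30),("sockl",356,170,30),("sockm",336,138,30),("socks",322,114,30)]:
    print(n,plane(s,*f(u,v),z).round())
# masks: body centroids
def blob(im,lo,hi,name,box):
    x0,y0,x1,y1=box;g=im[y0:y1,x0:x1];m=cv2.inRange(g,np.array(lo),np.array(hi))
    n,l,st,ce=cv2.connectedComponentsWithStats(m);
    for k in range(1,n):
        if st[k,4]>30:print(name,st[k]+[x0,y0,0,0,0],(ce[k]+[x0,y0]).round(1))
blob(s["pixels"],[100]*3,[255]*3,"s",(250,270,300,325))
blob(s["pixels"],[100]*3,[255]*3,"m",(215,183,235,205))
E
python3 - <<'E'
import cv2
i=cv2.imread("pics/scene0.png")
cv2.imwrite("pics/c2.png",cv2.resize(i[130:300,190:430],None,fx=3.3,fy=3.3,interpolation=3))
E
```

```text
FRtop [ 473. -142.   30.]
FRbot [ 479. -140.    0.]
BRtop [ 585. -151.   30.]
FLtop [494. 118.  30.]
sockxl [ 525. -110.   30.]
sockl [530. -38.  30.]
sockm [532.  21.  30.]
socks [535.  70.  30.]
s [258 275   9  16 117] [261.8 282.8]
s [274 294  20  27 451] [283.3 306.9]
m [215 183  15  17 163] [222.7 190.9]
```

View pics/c2.png

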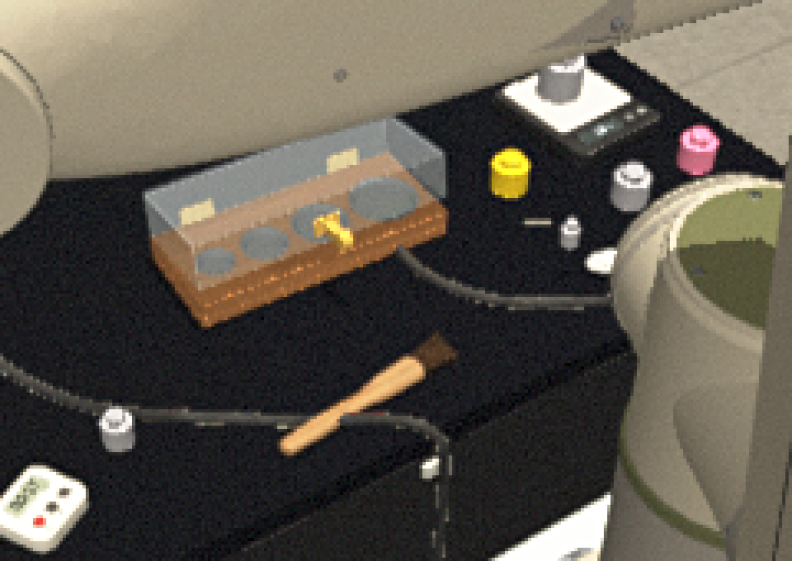

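Candidates in the side view: weight_l is grey at (284,306), with look-alikes pink at (305,340) and yellow at (309,275). weight_s is at (262,283) and weight_m at (225,194). weight_xl is on the scale pan at (372,290), with a plain tin at (400,275). The crop confirms the grey knobbed cylinders and shows the lid closed with its pull at the front. Next I move to a lookout over the case.

The rows are not in the units I measure in: shifts go in shares of 0.8 m and turns go in shares of 180 degrees. I convert before sending: -237 mm is -0.2963, -217 mm is -0.2713, -14 degrees is -0.0778.

```bash
echo '[[[0,0,-0.0389],[-0.0675,-0.0738,-0.005],85],[[0,0,-0.0778],[-0.135,-0.1475,-0.01],85],[[0,0,-0.0778],[-0.2025,-0.2213,-0.015],85],[[0,0,-0.0778],[-0.2713,-0.2963,-0.0188],85],[[0,0,-0.0778],[-0.2713,-0.2963,-0.0188],85],[[0,0,-0.0778],[-0.2713,-0.2963,-0.0188],85]]' | python3 -m handwheel
echo '[[[0,0,0],[-0.0375,-0.07,-0.0038],85],[[0,0,0],[-0.075,-0.14,-0.0075],85],[[0,0,0],[-0.1125,-0.21,-0.0113],85],[[0,0,0],[-0.15,-0.28,-0.015],85],[[0,0,0],[-0.1913,-0.3538,-0.0188],85],[[0,0,0],[-0.1913,-0.3538,-0.0188],85],[[0,0,0],[-0.1913,-0.3538,-0.0188],85]]' | python3 -m handwheel
python3 - <<'E'
from bench import optics
import cv2,pickle
d={n:optics.snapshot(n) for n in("scene","side","wrist")}
pickle.dump(d,open("d1.pkl","wb"));cv2.imwrite("pics/w1.png",d["wrist"]["pixels"])
E
```

```text
time: 0.9
tool_pos: [319.8, 275.4, 246.5]
tcp_rot: [-180.0, 0.1, 175.8]
ft_force: [0.2, 0.5, 0.5]
finger_gap: 85.0
grip_force: 0.0
time: 1.78
tool_pos: [451.4, -14.4, 260.8]
tcp_rot: [180.0, -0.1, 176.0]
ft_force: [0.1, 1.3, -0.1]
finger_gap: 85.2
grip_force: 0.0
```

View pics/w1.png

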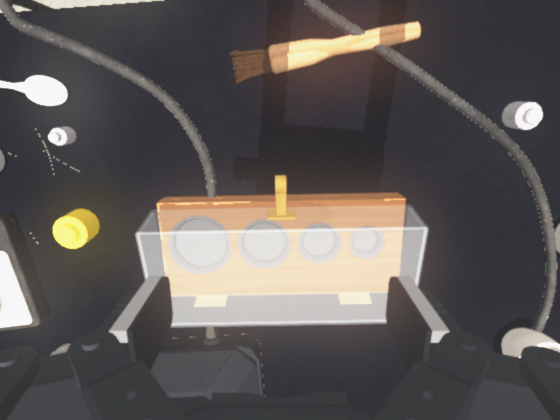

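Run:
```python
import pickle;from h import *
d=pickle.load(open("d1.pkl","rb"));w=d["wrist"];im=w["pixels"]
hsv=cv2.cvtColor(im,cv2.COLOR_BGR2HSV)
print([hsv[r,c].tolist() for r,c in((244,201),(241,366),(270,235),(210,320),(225,222))])
m=((hsv[...,1]<70)&(hsv[...,2]>60)).astype(np.uint8)
roi=np.zeros_like(m);roi[210:285,165:395]=1;m*=roi
m=cv2.morphologyEx(m,cv2.MORPH_OPEN,np.ones((7,7)))
C=[];
for k in cv2.findContours(m,cv2.RETR_EXTERNAL,cv2.CHAIN_APPROX_NONE)[0]:
    if len(k)>40:
        e=cv2.fitEllipse(k);p=plane(w,*e[0],30);print(np.round(e[0],1),np.round(e[1],1),p.round(1))
# weights: base/centre estimates
for n,u,v,z in[("s",56,136,29),("m",527,114,34),("pull",280,180,50.5)]:print(n,plane(w,u,v,z).round(1))
print(w["pose"].round(3))
```

```text
[[15, 4, 228], [15, 4, 228], [19, 47, 244], [13, 93, 216], [13, 69, 204]]
[274.3 253.7] [ 67.9 292.1] [539.4 -24.4  30. ]
s [ 398.9 -230.5   29. ]
m [409.1 228.1  34. ]
pull [453.6 -12.4  50.5]
[[ 6.80000e-02 -9.53000e-01 -2.96000e-01  3.75057e+02]
 [ 9.98000e-01  6.60000e-02  2.00000e-02 -8.40300e+00]
 [ 1.00000e-03 -2.97000e-01  9.55000e-01  4.01917e+02]
 [ 0.00000e+00  0.00000e+00  0.00000e+00  1.00000e+00]]
```

Run:
```python
import pickle;from h import *
d=pickle.load(open("d1.pkl","rb"));w=d["wrist"];im=w["pixels"]
hsv=cv2.cvtColor(im,cv2.COLOR_BGR2HSV)
m=((hsv[...,1]<28)&(hsv[...,2]>90)).astype(np.uint8)
roi=np.zeros_like(m);roi[212:280,165:395]=1;m*=roi
m=cv2.morphologyEx(m,cv2.MORPH_OPEN,np.ones((5,5)))
for k in cv2.findContours(m,cv2.RETR_EXTERNAL,cv2.CHAIN_APPROX_NONE)[0]:
    if len(k)>40:
        e=cv2.fitEllipse(k);p=plane(w,*e[0],30);print(np.round(e[0],1),np.round(e[1],1),p.round(1))
y=cv2.inRange(hsv,(15,130,80),(35,255,255));y[:170]=0;y[222:]=0;y[:,:265]=0;y[:,295:]=0
q=np.argwhere(y);print(q.min(0),q.max(0))
for u,v in((q[:,1].mean(),q[:,0].mean()),((158,198)),((406,195))):print(plane(w,u,v,50 if v>199 or u<300 and u>200 else 30).round(1))
```

```text
[366.3 242. ] [31.5 34.3] [532.6  75.3  30. ]
[319.1 242.9] [38.7 42.7] [530.1  24.7  30. ]
[263.7 243.8] [47.4 51.7] [527.  -34.9  30. ]
[199.3 244.8] [56.3 62.2] [ 523.4 -104.2   30. ]
[175 269] [217 293]
[470.5 -12.9  50. ]
[ 468.5 -140.    30. ]
[483.  116.3  30. ]
```

Run:
```python
import pickle;from h import *
d=pickle.load(open("d1.pkl","rb"))
cv2.imwrite("pics/b1.png",np.hstack([cv2.resize(d[n]["pixels"],(400,300)) for n in("scene","side")]))
```

```text
(no output)
```

View pics/b1.png

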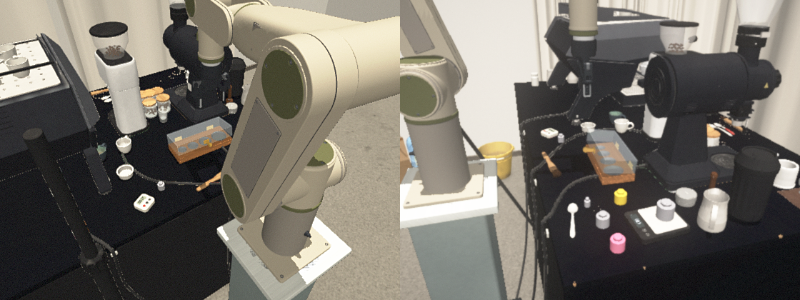

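In the tool's units: 229 mm is 0.2863, 210 mm is 0.2625, -1 degrees is -0.0056.

```bash
echo '[[[0,0,-0.0056],[0.0045,0.0028,0.075],60],[[0,0,-0.0056],[0.0045,0.0028,0.15],50],[[0,0,-0.0056],[0.0045,0.0028,0.225],40],[[0,0,-0.0056],[0.0045,0.0028,0.2625],40],[[0,0,-0.0056],[0.0045,0.0028,0.2863],40],[[0,0,-0.0056],[0.0045,0.0028,0.2863],40]]' | python3 -m handwheel
python3 - <<'E'
from bench import optics
import cv2,pickle
d={n:optics.snapshot(n) for n in("side","wrist")}
pickle.dump(d,open("d2.pkl","wb"));cv2.imwrite("pics/w2.png",d["wrist"]["pixels"])
E
```

```text
time: 2.68
tool_pos: [446.1, -10.6, 30.8]
tcp_rot: [180.0, -0.2, 177.1]
ft_force: [0.5, -0.7, -0.9]
finger_gap: 39.9
grip_force: 0.0
```

View pics/w2.png

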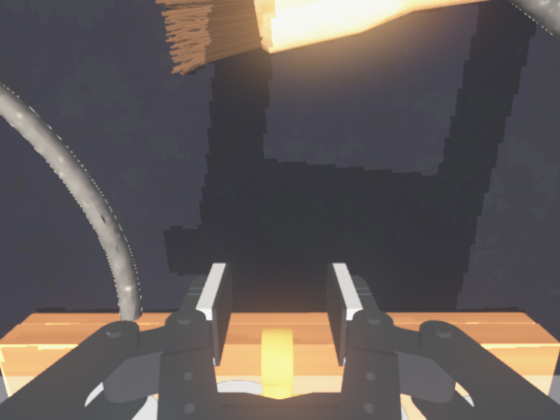

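Run:
```python
import pickle;from h import *
d=pickle.load(open("d2.pkl","rb"));w=d["wrist"]
print(proj(w,[[446.1,-10.6,49.8],[446.1,-10.6,30.8],[447,-12,50.5]]))
for v in(328,):print(plane(w,278,v,50.5),plane(w,278,v,55))
d=pickle.load(open("d1.pkl","rb"));print(plane(d["wrist"],280,175,50.5))
# grinder barrel nearest point via two views
print(tri(ray(d["side"],(645-400)*1.4,85*1.4),ray(d["scene"],172*1.4,40*1.4)))
```

```text
[[280.47973355 303.0211854 ]
 [280.27640507 279.12425649]
 [276.87970436 306.29592563]]
[456.46448445 -12.06391675  50.5       ] [453.34087395 -11.89570989  55.        ]
[448.72973726 -12.07662545  50.5       ]
(array([690.70675845, -15.91371503, 353.00061926]), np.float64(150.82652544060272))
```

```bash
python3 - <<'E'
import pickle;from h import *
d=pickle.load(open("d2.pkl","rb"));w=d["wrist"]
print(plane(w,240,312,0),plane(w,240,345,30))
hsv=cv2.cvtColor(w["pixels"],cv2.COLOR_BGR2HSV)
for r in range(300,400,5):print(r,w["pixels"][r,278],hsv[r,278],w["pixels"][r,240])
s=d["side"]["pixels"]
E
python3 - <<'E'
import pickle,cv2
s=pickle.load(open("d2.pkl","rb"))["side"]["pixels"]
cv2.imwrite("pics/c3.png",cv2.resize(s[150:270,200:360],None,fx=5,fy=5,interpolation=3))
E
```

```text
[480.61362217 -33.65379023   0.        ] [478.76614208 -30.51307541  30.        ]
300 [64 67 82] [ 5 56 82] [67 67 78]
305 [67 72 88] [ 7 61 88] [68 70 81]
310 [67 74 93] [ 8 71 93] [69 72 85]
315 [109 159 223] [ 13 130 223] [109 157 221]
320 [111 163 227] [ 13 130 227] [112 161 224]
325 [109 161 225] [ 13 131 225] [109 159 223]
330 [113 195 234] [ 20 132 234] [112 161 224]
335 [128 221 245] [ 24 122 245] [106 155 217]
340 [139 233 247] [ 26 112 247] [105 150 214]
345 [147 239 247] [ 28 103 247] [132 196 244]
350 [153 243 247] [ 29  97 247] [134 199 244]
355 [157 244 247] [ 29  93 247] [132 196 244]
360 [164 246 247] [ 30  86 247] [133 196 244]
365 [168 246 247] [ 30  82 247] [132 196 244]
370 [164 246 247] [ 30  86 247] [132 195 244]
375 [159 245 247] [ 29  91 247] [148 205 244]
380 [154 243 247] [ 29  96 247] [198 205 217]
385 [144 237 247] [ 27 106 247] [226 228 231]
390 [160 245 247] [ 29  90 247] [226 228 231]
395 [161 245 247] [ 29  89 247] [ 90  97 115]
```

View pics/c3.png

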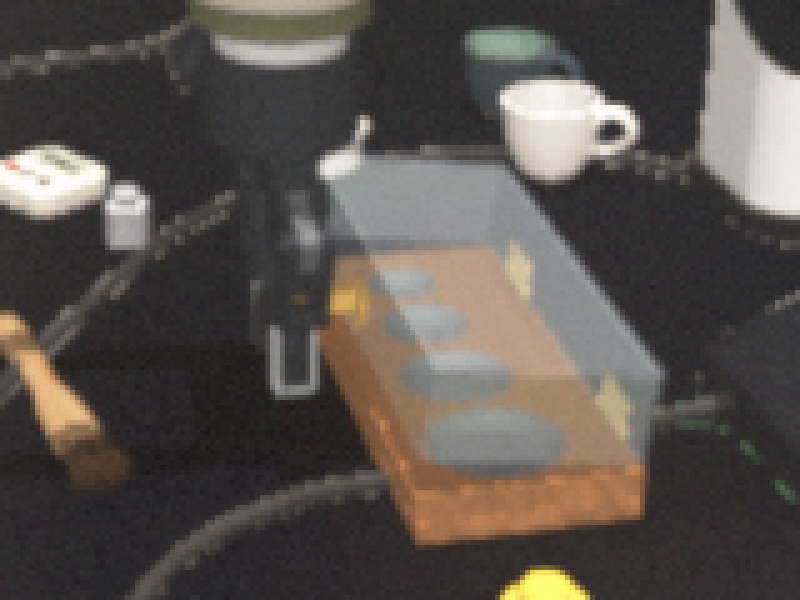

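Run:
```python
import pickle;from h import *
d=pickle.load(open("d2.pkl","rb"));e=pickle.load(open("d1.pkl","rb"));f=pickle.load(open("d0.pkl","rb"))
for v in(174,175.5,177):print(tri(ray(e["wrist"],280,v),ray(d["wrist"],278,328)))
s=f["side"];i=s["pixels"]
print([plane(s,257,209,z).round(0) for z in(50,60)],proj(s,[[449,-12,50.5],[441,-12,50.5],[449,-12,65]]))
h=cv2.cvtColor(i,cv2.COLOR_BGR2HSV);m=cv2.inRange(h,(15,140,120),(35,255,255))[195:220,245:280];q=np.argwhere(m)+[195,245];print(q.min(0),q.max(0),np.median(q[q[:,1]<262],0))
```

```text
(array([444.07988876, -11.61266364,  68.32424837]), np.float64(0.4306951169762245))
(array([446.07532954, -11.72853436,  65.44890169]), np.float64(0.4475026123098698))
(array([448.1104551 , -11.84670951,  62.51637471]), np.float64(0.46464441234644704))
[array([460.,  33.,  50.]), array([455.,  13.,  60.])] [[257.16768172 216.86855085]
 [254.04173123 217.25752063]
 [257.10121907 211.62980968]]
[205 256] [212 272] [209. 259.]
```

The lid starts slightly ajar: the pull end triangulates to about (452, -12, 67), so the lid angle is about 7°. I'll grasp there and swing it open.

In the tool's units: -17 mm is -0.0213, -6 mm is -0.0075.

```bash
echo '[[[0,0,0],[-0.0075,-0.0016,-0.0213],40],[[0,0,0],[-0.0075,-0.0016,-0.0213],0],[[0,0,0],[-0.0075,-0.0016,-0.0213],0],[[0,0,0],[-0.0075,-0.0016,-0.0213],0],[[0,0,0],[-0.0075,-0.0016,-0.0213],0]]' | python3 -m handwheel 40
echo '[[[0,0,0],[-0.015,0,-0.0383],0],[[0,0,0],[-0.0425,0,-0.0768],0],[[0,0,0],[-0.0788,0,-0.1069],0]]' | python3 -m handwheel
python3 - <<'E'
from bench import optics
import cv2
cv2.imwrite("pics/s3.png",cv2.resize(optics.snapshot("side")["pixels"][50:270,180:480],None,fx=2.6,fy=2.6))
E
```

```text
time: 3.4
tool_pos: [455.5, -12.2, 50.2]
tcp_rot: [179.8, 0.2, 177.0]
ft_force: [5.3, 11.4, 0.8]
finger_gap: 9.0
grip_force: 44.9
time: 3.78
tool_pos: [516.2, -15.1, 134.6]
tcp_rot: [179.8, -0.1, 177.0]
ft_force: [7.6, 8.5, -18.7]
finger_gap: 9.2
grip_force: 38.8
```

View pics/s3.png

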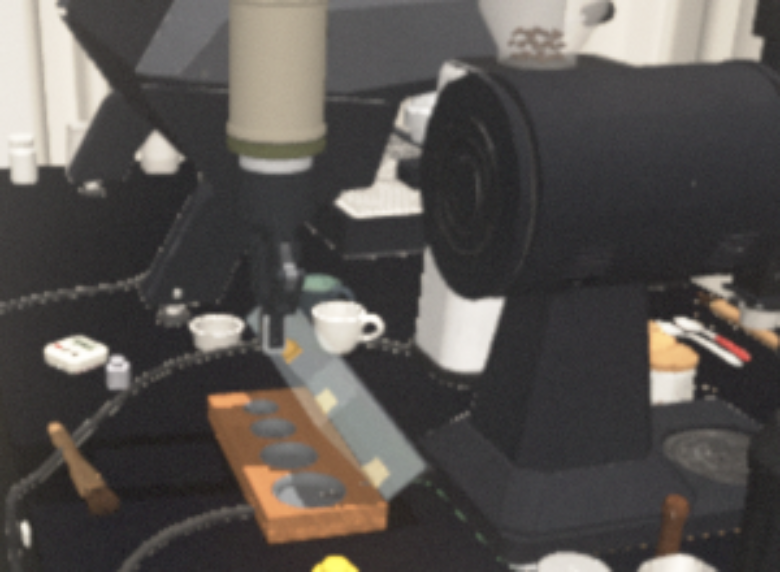

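Run:
```python
import pickle;from h import *
d=pickle.load(open("d1.pkl","rb"));s=d["side"]
f=lambda x,y:(180+x/2.6,50+y/2.6)
print(plane(s,*f(490,545),0),plane(s,*f(430,445),0),plane(s,*f(455,265),230))
for p in((420,170),(470,295),(440,270)):
    o,v=ray(s,*f(*p))
    for y in(-120,-60,0,60):
        t=(y-o[1])/v[1];print(p,(o+v*t).round())
```

```text
[ 666.52944897 -196.75056514    0.        ] [695.82801007  -3.28085158   0.        ] [ 656.33704527 -101.28347196  230.        ]
(420, 170) [ 608. -120.  321.]
(420, 170) [636. -60. 304.]
(420, 170) [664.   0. 288.]
(420, 170) [691.  60. 272.]
(470, 295) [ 664. -120.  208.]
(470, 295) [695. -60. 184.]
(470, 295) [727.  -0. 160.]
(470, 295) [759.  60. 136.]
(440, 270) [ 633. -120.  234.]
(440, 270) [663. -60. 211.]
(440, 270) [692.  -0. 189.]
(440, 270) [722.  60. 167.]
```

In the tool's units: -119 mm is -0.1488, -111 mm is -0.1388, -30 degrees is -0.1667.

```bash
echo '[[[0,-0.0556,0],[-0.0471,0,-0.02],0],[[0,-0.1111,0],[-0.0975,0,-0.0288],0],[[0,-0.1667,0],[-0.1388,0,-0.0281],0],[[0,-0.1667,0],[-0.1488,0,-0.0263],0],[[0,-0.1667,0],[-0.1488,0,-0.0263],0],[[0,-0.1667,0],[-0.1488,0,-0.0263],40],[[0,-0.1667,0],[-0.1488,0,-0.0263],40],[[0,-0.1667,0],[-0.1488,0,-0.0263],40]]' | python3 -m handwheel
echo '[[[0,0,0],[0,0,-0.0625],40],[[0,0,0],[0,0,-0.1125],40],[[0,0.0556,0],[0,0,-0.15],40],[[0,0.1111,0],[0,0,-0.15],60],[[0,0.1667,0],[0.05,0,-0.15],85],[[0,0.1667,0],[0.05,0,-0.15],85]]' | python3 -m handwheel
python3 - <<'E'
from bench import optics
import cv2,pickle
d={n:optics.snapshot(n) for n in("side","wrist","scene")}
pickle.dump(d,open("d3.pkl","wb"))
cv2.imwrite("pics/s4.png",cv2.hconcat([cv2.resize(d[n]["pixels"],(400,300)) for n in("side","wrist")]))
E
```

```text
time: 4.82
tool_pos: [635.6, -23.6, 155.8]
tcp_rot: [-180.0, 30.0, 177.0]
ft_force: [0.0, 0.2, 0.1]
finger_gap: 40.1
grip_force: 0.0
time: 5.58
tool_pos: [540.9, -18.5, 237.4]
tcp_rot: [180.0, -0.2, 177.0]
ft_force: [1.3, -0.1, -0.9]
finger_gap: 84.8
grip_force: 0.0
```

View pics/s4.png

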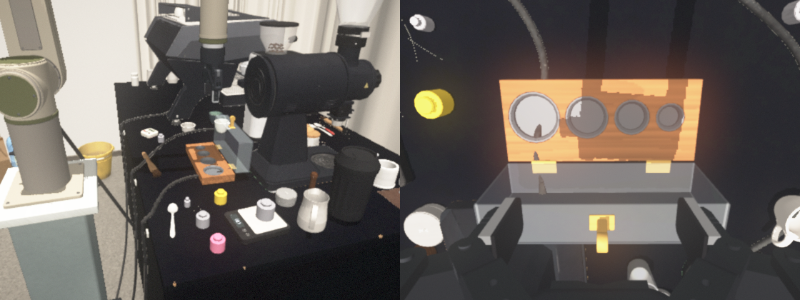

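Run:
```python
import pickle;from h import *
d=pickle.load(open("d3.pkl","rb"));w=d["wrist"];im=w["pixels"]
hsv=cv2.cvtColor(im,cv2.COLOR_BGR2HSV)
m=((hsv[...,1]<45)).astype(np.uint8)
roi=np.zeros_like(m);roi[122:208,148:408]=1;m*=roi
m=cv2.morphologyEx(m,cv2.MORPH_OPEN,np.ones((5,5)));L=[]
for k in cv2.findContours(m,cv2.RETR_EXTERNAL,cv2.CHAIN_APPROX_NONE)[0]:
    if len(k)>50:
        k=cv2.convexHull(k);e=cv2.fitEllipse(k);p=plane(w,*e[0],30);L.append(p[:2]);print(np.round(e[0],1),np.round(e[1],1),p.round(1))
L=np.array(sorted(L,key=lambda p:p[1]))
if len(L)==4:
    loc=np.array([-89,-19,41,92.]);A=L.mean(0);v=np.linalg.svd(L-A)[2][0];v*=np.sign(v[1]);x=np.array([v[1],-v[0]]);c=A-6.25*v+6*x
    print("yaw",np.degrees(np.arctan2(-v[0],v[1])),"c",c);print([(c-6*x+l*v).round(1) for l in loc])
```

```text
[376.2 166. ] [32.6 37. ] [535.2  74.   30. ]
[324.1 164. ] [46.2 48.1] [530.7  24.8  30. ]
[261.1 163.7] [56.9 59. ] [527.3 -34.8  30. ]
[187.6 163.6] [67.6 72.7] [ 523.5 -104.3   30. ]
yaw -3.6643177465560077 c [534.7841698  -16.68458511]
[array([ 523.1, -105.1]), array([527.6, -35.3]), array([531.4,  24.6]), array([534.7,  75.5])]
```

In the tool's units: 237 mm is 0.2963, 144 mm is 0.18.

```bash
echo '[[[0,0,0],[0.0375,0.06,0],85],[[0,0,0],[0.075,0.12,0.025],85],[[0,0,0],[0.1125,0.18,0.05],85],[[0,0,0],[0.15,0.24,0.075],85],[[0,0,0],[0.1813,0.2963,0.1088],60],[[0,0,0],[0.1813,0.2963,0.1088],60]]' | python3 -m handwheel
cat > find.py <<'E'
import sys,pickle;from h import *
from bench import optics,r
# usage: find.py x y H : look in wrist view near expected xy for grey weight of height H on plane z0; prints knob-top & body estimates
x,y,H,z0,D=map(float,sys.argv[1:6]);w=optics.snapshot("wrist");im=w["pixels"]
cv2.imwrite("pics/last.png",im)
hsv=cv2.cvtColor(im,cv2.COLOR_BGR2HSV)
m=((hsv[...,1]<60)&(hsv[...,2]>105)).astype(np.uint8)
m=cv2.morphologyEx(m,cv2.MORPH_OPEN,np.ones((3,3)))
n,l,st,ce=cv2.connectedComponentsWithStats(m)
e=proj(w,[x,y,z0+H/2])[0]
print("expect",e.round())
for k in np.argsort([np.hypot(*(ce[k]-e)) for k in range(1,n)])[:3]+1:
    print(st[k],ce[k].round(1),plane(w,*ce[k],z0+H/2).round(1))
print(r.sense()["tool_pos"].round(1),r.sense()["tcp_rot"].round(1))
E
python3 find.py 409 228 34 0 27
```

```text
time: 6.48
tool_pos: [406.0, 228.2, 151.2]
tcp_rot: [179.9, -0.0, 177.3]
ft_force: [0.6, -0.1, -1.2]
finger_gap: 60.2
grip_force: 0.0
expect [279. 202.]
[ 274  184   35   40 1138] [290.8 203.8] [410.6 237.1  17. ]
[326 286   9  10  51] [329.9 290.8] [487.5 266.7  17. ]
[  84  113  148   88 1430] [153.5 150.8] [365.1 137.5  17. ]
[407.7 227.1 152.6] [1.799e+02 1.000e-01 1.772e+02]
```

View pics/last.png

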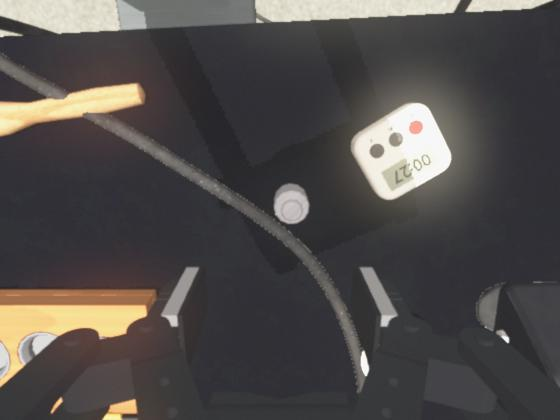

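In the tool's units: 139 mm is 0.1738, 9.6 mm is 0.012.

```bash
echo '[[[0,0,0],[-0.004,0.012,0.0625],48],[[0,0,0],[-0.004,0.012,0.1188],48],[[0,0,0],[-0.004,0.012,0.1563],48],[[0,0,0],[-0.004,0.012,0.1738],48],[[0,0,0],[-0.004,0.012,0.1738],48],[[0,0,0],[-0.004,0.012,0.1738],0],[[0,0,0],[-0.004,0.012,0.1738],0],[[0,0,0],[-0.004,0.012,0.1738],0]]' | python3 -m handwheel 50
echo '[[[0,0,0],[0,0,0],0],[[0,0,0],[0,0,-0.025],0],[[0,0,0],[0,0,-0.075],0],[[0,0,0],[0,0,-0.125],0],[[0,0,0],[0,0,-0.125],0]]' | python3 -m handwheel
python3 find.py 410 237 34 100 27
```

```text
time: 7.52
tool_pos: [414.1, 235.8, 15.9]
tcp_rot: [179.9, 0.2, 177.0]
ft_force: [-0.3, -1.2, 6.6]
finger_gap: 24.2
grip_force: 48.7
time: 8.15
tool_pos: [415.7, 236.8, 119.0]
tcp_rot: [179.8, 0.5, 177.0]
ft_force: [1.0, 0.6, -1.0]
finger_gap: 24.1
grip_force: 49.4
expect [279. 269.]
[ 249  235   61   80 4071] [278.8 274.8] [412.7 236.6 117. ]
[313 262  24  56 722] [324.  287.6] [419.9 255.7 117. ]
[222 262  24  56 725] [233.7 287.7] [417.8 217.  117. ]
[414.3 236.2 116.5] [179.9   0.3 177. ]
```

View pics/last.png

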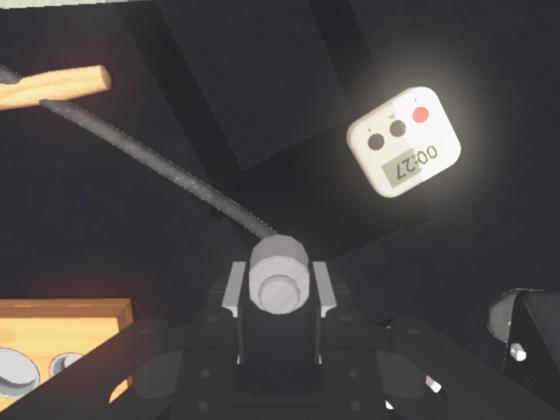

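The rows are not in the units I measure in: shifts go in shares of 0.8 m and turns go in shares of 180 degrees. I convert before sending: -205.3 mm is -0.2566, -180 mm is -0.225.

```bash
echo '[[[0,0,0],[-0.035,-0.0563,0],0],[[0,0,0],[-0.07,-0.1125,0],0],[[0,0,0],[-0.105,-0.1688,0],0],[[0,0,0],[-0.14,-0.225,0],0],[[0,0,0],[-0.1613,-0.2566,0.025],0],[[0,0,0],[-0.1613,-0.2566,0.0625],0],[[0,0,0],[-0.1613,-0.2566,0.0625],0],[[0,0,0],[-0.1613,-0.2566,0.0625],0]]' | python3 -m handwheel
python3 find.py 530 25 34 53 27
```

```text
time: 9.2
tool_pos: [530.2, 23.9, 63.9]
tcp_rot: [180.0, -0.0, 177.0]
ft_force: [0.0, 0.8, -0.3]
finger_gap: 24.0
grip_force: 49.4
expect [282. 290.]
[ 222  208  115  110 8207] [280.2 262.9] [517.8  24.8  70. ]
[ 236  359   86   40 2991] [278.4 377.1] [572.8  21.2  70. ]
[ 345  216   73   69 3749] [379.9 250. ] [514.3  64.1  70. ]
[530.9  24.   64.6] [1.800e+02 1.000e-01 1.771e+02]
```

View pics/last.png

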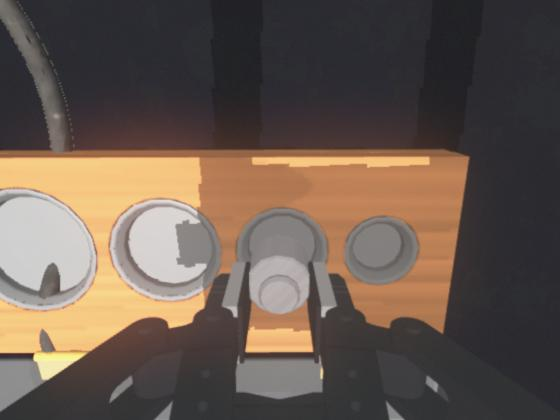

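In the tool's units: 28 mm is 0.035, -2.5 mm is -0.0031.

```bash
echo '[[[0,0,0],[-0.0031,0.0013,0],0],[[0,0,0],[-0.0031,0.0013,0.0188],0],[[0,0,0],[-0.0031,0.0013,0.035],0],[[0,0,0],[-0.0031,0.0013,0.035],0],[[0,0,0],[-0.0031,0.0013,0.035],0],[[0,0,0],[-0.0031,0.0013,0.035],36],[[0,0,0],[-0.0031,0.0013,0.035],36]]' | python3 -m handwheel
echo '[[[0,0,0],[0,0,0],36],[[0,0,0],[0,0,-0.0313],36],[[0,0,0],[0,0,-0.1],36],[[0,0,0],[0.0625,0,-0.15],60],[[0,0,0],[0.0625,0,-0.15],60]]' | python3 -m handwheel
python3 find.py 530 25 34 20 27
```

```text
time: 10.12
tool_pos: [532.8, 24.4, 35.4]
tcp_rot: [-180.0, -0.0, 177.0]
ft_force: [0.1, 0.0, -0.7]
finger_gap: 36.1
grip_force: 0.0
time: 10.75
tool_pos: [484.0, 27.1, 160.3]
tcp_rot: [-180.0, 0.4, 177.0]
ft_force: [1.0, -1.0, -0.1]
finger_gap: 59.9
grip_force: 0.0
expect [280. 258.]
[ 251  228   58   54 2440] [279.5 254.2] [526.6  25.1  37. ]
[ 320  233   77   94 2417] [355.8 269.1] [542.4  84.2  37. ]
[ 161  222   80  105 4139] [199.9 261. ] [529.1 -37.   37. ]
[483.8  27.1 158.2] [180.    0.3 177. ]
```

View pics/last.png

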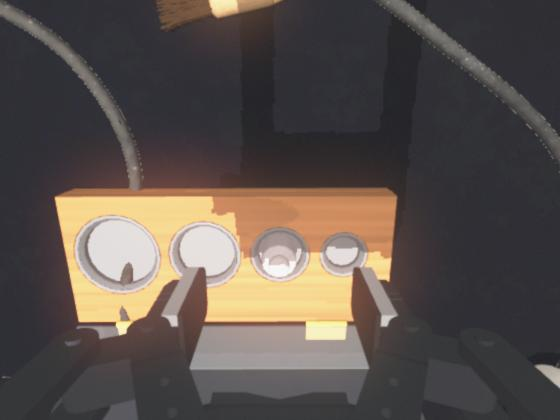

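weight_m sits upright in its socket, with its knob at (279,262). I've now viewed 15 pictures, one over the limit of 14. I'll view no more and work from mask measurements only.

In the tool's units: -264 mm is -0.33, -159 mm is -0.1988.

```bash
echo '[[[0,0,0],[0.0175,-0.0663,0],60],[[0,0,0],[0.035,-0.1325,0],60],[[0,0,0],[0.0525,-0.1988,0],60],[[0,0,0],[0.07,-0.265,0],60],[[0,0,0],[0.0888,-0.33,0.0113],50],[[0,0,0],[0.0888,-0.33,0.0113],50],[[0,0,0],[0.0888,-0.33,0.0113],50]]' | python3 -m handwheel
python3 find.py 399 -234 29 0 18;sleep 0.1; python3 find.py 399 -234 29 0 18|tail -1
```

```text
time: 11.68
tool_pos: [398.1, -232.6, 145.3]
tcp_rot: [179.9, -0.1, 177.0]
ft_force: [0.8, -0.5, -0.2]
finger_gap: 50.2
grip_force: 0.0
expect [277. 201.]
[264 187  23  28 540] [275.  201.1] [ 398.8 -235.6   14.5]
[ 106  108  185   54 3839] [212.  133.5] [ 346.  -278.    14.5]
[179 265  33  58 802] [194.9 292.6] [ 473.2 -305.7   14.5]
[ 398.6 -232.2  145.7] [ 1.799e+02 -1.000e-01  1.770e+02]
[ 398.8 -231.9  146.1] [179.9  -0.  177.1]
```

In the tool's units: 133 mm is 0.1663, -3.4 mm is -0.0043.

```bash
echo '[[[0,0,0],[0.0006,-0.0043,0.0625],36],[[0,0,0],[0.0006,-0.0043,0.1188],36],[[0,0,0],[0.0006,-0.0043,0.15],36],[[0,0,0],[0.0006,-0.0043,0.1663],36],[[0,0,0],[0.0006,-0.0043,0.1663],36],[[0,0,0],[0.0006,-0.0043,0.1663],0],[[0,0,0],[0.0006,-0.0043,0.1663],0],[[0,0,0],[0.0006,-0.0043,0.1663],0]]' | python3 -m handwheel 40
echo '[[[0,0,0],[0,0,0],0],[[0,0,0],[0,0,-0.025],0],[[0,0,0],[0,0,-0.075],0],[[0,0,0],[0,0,-0.1375],0],[[0,0,0],[0,0,-0.1375],0]]' | python3 -m handwheel
python3 find.py 399 -235 29 110 18
```

```text
time: 12.78
tool_pos: [399.0, -236.9, 15.1]
tcp_rot: [-179.9, 0.1, 177.0]
ft_force: [0.3, 1.8, 7.2]
finger_gap: 14.4
grip_force: 39.5
time: 13.4
tool_pos: [400.6, -238.6, 128.9]
tcp_rot: [-179.7, 0.4, 177.0]
ft_force: [0.4, -0.6, -1.2]
finger_gap: 14.3
grip_force: 39.1
expect [288. 275.]
[ 261  252   37   59 1842] [279.  280.6] [ 401.6 -238.9  124.5]
[301 261  22  56 749] [310.6 287.1] [ 405.4 -225.2  124.5]
[236 261  21  56 752] [247.1 287.3] [ 404.2 -253.   124.5]
[ 399.3 -237.6  126.2] [-179.8    0.2  177. ]
```

In the tool's units: 320 mm is 0.4, 265 mm is 0.3313.

```bash
echo '[[[0,0,0],[-0.0238,0.0663,0],0],[[0,0,0],[-0.0475,0.1325,0],0],[[0,0,0],[-0.0713,0.1988,0],0],[[0,0,0],[-0.095,0.265,0],0],[[0,0,0],[-0.1188,0.3313,0],0],[[0,0,0],[-0.1463,0.4,0.025],0],[[0,0,0],[-0.1463,0.4,0.0688],0],[[0,0,0],[-0.1463,0.4,0.0688],0]]' | python3 -m handwheel
cat > look.py <<'E'
import sys,pickle;from h import *
from bench import optics,r
# measure sockets (bright/grey discs on wood) + tcp
P=[]
for i in range(3):
    w=optics.snapshot("wrist");q=r.sense();P.append(np.r_[q["tool_pos"],q["finger_gap"],q["ft_force"]])
print("tcp",np.mean(P,0).round(1))
hsv=cv2.cvtColor(w["pixels"],cv2.COLOR_BGR2HSV);m=(hsv[...,1]<60).astype(np.uint8)&(hsv[...,2]>95)
cv2.imwrite("pics/last.png",w["pixels"])
for a in sys.argv[1:]:
    x,y,z=map(float,a.split(","));print(a,proj(w,[x,y,z])[0].round(1))
n,l,st,ce=cv2.connectedComponentsWithStats(cv2.morphologyEx(m.astype(np.uint8),cv2.MORPH_OPEN,np.ones((3,3))))
for k in range(1,n):
    if 200<st[k,4]<20000: print(st[k],ce[k].round(1))
E
python3 look.py 533.3,75.2,30 530.5,24.8,30
```

```text
time: 14.45
tool_pos: [527.2, 77.5, 63.9]
tcp_rot: [-179.9, -0.5, 177.1]
ft_force: [-0.4, -0.7, -0.3]
finger_gap: 14.8
grip_force: 39.2
tcp [ 5.301e+02  7.680e+01  6.780e+01  1.460e+01  2.000e-01 -8.000e-01
 -1.000e-01]
533.3,75.2,30 [276.9 253.6]
530.5,24.8,30 [180.3 253.4]
[  14  202  109  100 8423] [ 68.  251.3]
[ 138  211   89   82 5690] [181.7 251.6]
[ 236  219   87   99 5656] [278.4 266.6]
[ 250  356   59   43 1519] [284.1 381.6]
[   0  358   88   56 2545] [ 30.9 376.8]
[252 361  35  16 523] [269.4 368.6]
[124 374  25  26 254] [136.3 385.7]
```

In the tool's units: 32 mm is 0.04, 15 mm is 0.0188.

```bash
echo '[[[0,0,0],[-0.0038,-0.0013,0],0],[[0,0,0],[-0.0038,-0.0013,0.0188],0],[[0,0,0],[-0.0038,-0.0013,0.04],0],[[0,0,0],[-0.0038,-0.0013,0.04],0],[[0,0,0],[-0.0038,-0.0013,0.04],0],[[0,0,0],[-0.0038,-0.0013,0.04],0],[[0,0,0],[-0.0038,-0.0013,0.04],28],[[0,0,0],[-0.0038,-0.0013,0.04],28]]' | python3 -m handwheel
echo '[[[0,0,0],[0,0,0],28],[[0,0,0],[0,0,-0.0313],28],[[0,0,0],[0,0,-0.1],28],[[0,0,0],[0.0625,0,-0.15],60],[[0,0,0],[0.0625,0,-0.15],60],[[0,0,0],[0.0625,0,-0.15],60]]' | python3 -m handwheel
python3 look.py 533.3,75.2,30 533.3,75.2,49 530.5,24.8,54 530.5,24.8,30
python3 - <<'E'
import cv2,numpy as np
g=cv2.cvtColor(cv2.imread("pics/last.png"),cv2.COLOR_BGR2GRAY)
np.set_printoptions(linewidth=220)
print(g[215:285:4,245:315:4])
E
```

```text
time: 15.6
tool_pos: [534.4, 76.0, 36.9]
tcp_rot: [-180.0, 0.0, 177.0]
ft_force: [0.2, 0.3, 0.5]
finger_gap: 27.9
grip_force: 0.0
time: 16.35
tool_pos: [484.5, 78.7, 156.8]
tcp_rot: [180.0, 0.1, 177.0]
ft_force: [0.1, 0.3, -0.4]
finger_gap: 59.9
grip_force: 0.0
tcp [ 4.840e+02  7.850e+01  1.554e+02  5.990e+01  1.000e-01 -1.000e-01
 -2.000e-01]
533.3,75.2,30 [278.3 262.7]
533.3,75.2,49 [278.3 273.9]
530.5,24.8,54 [208.3 276.9]
530.5,24.8,30 [213.9 262.6]
[ 305    0  127   91 1613] [367.9  41.5]
[   0   60   74  137 1561] [ 41.6 127.1]
[ 486  144   74  216 2999] [534.5 256.1]
[   6  223   88   78 5312] [ 49.7 261.4]
[ 103  229   72   66 3735] [138.6 261.6]
[ 161  235   84   93 3188] [205.7 270.5]
[ 256  240   47   44 1611] [279.2 261.7]
[360 267  37  60 868] [378.7 295.6]
[ 12 334  42  33 842] [ 29.9 345.4]
[ 189  334  143   64 7223] [260.6 364.8]
[247 336  38  11 418] [265.5 341. ]
[[160 159 159 159 160 160 159 158 159 159 159 157 158 158 158 157 157 156]
 [157 157 158 157 155 156 155 155 156 155 156 154 154 155 154 155 154 153]
 [158 157 157 156 156 155 156 155 154 154 153 153 153 15
[... 444 characters left out ...]
133 147 146 146 146 144]
 [161 161 160 153 145 135 149 151 154 156 148 147 139 136 150 160 161 160]
 [159 160 159 154 132 150 150 156 157 158 151 148 148 126 148 160 160 160]
 [162 162 162 150 133 151 151 162 178 177 152 150 184 128 144 155 159 156]
 [183 164 163 152 136 144 171 206 207 204 198 157 220 168 150 159 220 219]
 [201 164 162 150 141 130 203 199 169 179 206 196 140 177 217 218 219 219]
 [221 198 167 151 154 166 200 186 204 202 192 225 179 181 197 223 224 224]
 [225 225 224 223 210 178 185 206 206 216 233 183 190 221 219 221 221 220]
 [219 219 218 217 215 200 218 202 247 246 193 214 204 208 214 214 213 213]
 [220 221 220 221 221 221 215 196 215 220 197 208 222 222 221 221 220 221]]
```

In the tool's units: -411 mm is -0.5138, -354 mm is -0.4425.

```bash
echo '[[[0,0,0],[0.0088,-0.0738,0],60],[[0,0,0],[0.0175,-0.1475,0],60],[[0,0,0],[0.0263,-0.2213,0],60],[[0,0,0],[0.035,-0.295,0],60],[[0,0,0],[0.0438,-0.3688,0],65],[[0,0,0],[0.0525,-0.4425,0],70],[[0,0,0],[0.06,-0.5138,0.0063],70],[[0,0,0],[0.06,-0.5138,0.0063],70]]' | python3 -m handwheel
python3 find.py 414 -331 40 0 37; python3 find.py 414 -331 40 0 37
```

```text
time: 17.5
tool_pos: [413.2, -332.5, 149.4]
tcp_rot: [179.9, -0.2, 176.7]
ft_force: [-0.4, 0.9, -0.1]
finger_gap: 69.6
grip_force: 0.0
expect [281. 202.]
[ 261  179   49   55 2043] [284.7 206.7] [ 418.2 -328.5   20. ]
[ 238   80  186   54 3752] [346.5 105.1] [ 346.6 -281.4   20. ]
[135 206  45  42 512] [160.3 221. ] [ 424.1 -424.4   20. ]
[ 413.8 -330.5  149.6] [179.9  -0.2 176.8]
expect [278. 201.]
[ 258  179   49   54 2037] [281.8 206.1] [ 418.2 -328.5   20. ]
[ 236   79  185   55 3761] [343.6 104.5] [ 346.6 -281.2   20. ]
[132 206  45  41 509] [157.4 220.3] [ 424.2 -424.3   20. ]
[ 414.3 -329.2  149.9] [ 1.798e+02 -1.000e-01  1.769e+02]
```

In the tool's units: 137 mm is 0.1713, -2.4 mm is -0.003.

```bash
echo '[[[0,0,0],[-0.003,0.0013,0.0625],58],[[0,0,0],[-0.003,0.0013,0.1188],58],[[0,0,0],[-0.003,0.0013,0.1525],58],[[0,0,0],[-0.003,0.0013,0.1713],58],[[0,0,0],[-0.003,0.0013,0.1713],58],[[0,0,0],[-0.003,0.0013,0.1713],0],[[0,0,0],[-0.003,0.0013,0.1713],0],[[0,0,0],[-0.003,0.0013,0.1713],0]]' | python3 -m handwheel 60
echo '[[[0,0,0],[0,0,0],0],[[0,0,0],[0,0,-0.025],0],[[0,0,0],[0,0,-0.075],0],[[0,0,0],[0,0,-0.1375],0],[[0,0,0],[0,0,-0.1375],0],[[0,0,0],[0,0,-0.1375],0]]' | python3 -m handwheel
python3 find.py 416 -330 40 110 37; python3 find.py 416 -330 40 110 37|tail -1
```

```text
time: 18.6
tool_pos: [418.8, -329.4, 16.7]
tcp_rot: [-179.9, 0.2, 177.0]
ft_force: [-0.5, 1.6, 7.4]
finger_gap: 34.3
grip_force: 60.5
time: 19.35
tool_pos: [417.3, -328.4, 124.6]
tcp_rot: [-180.0, 0.0, 177.0]
ft_force: [-0.2, -0.2, -1.3]
finger_gap: 34.2
grip_force: 60.4
expect [275. 287.]
[  220   230   104   171 12966] [273.1 316.9] [ 429.9 -331.7  130. ]
[206 263  26  56 697] [218.7 289.3] [ 415.8 -353.2  130. ]
[326 263  27  56 707] [338.9 289.3] [ 418.3 -304.2  130. ]
[ 416.7 -327.8  123.5] [ 1.799e+02 -1.000e-01  1.770e+02]
[ 416.5 -327.6  123. ] [ 1.799e+02 -1.000e-01  1.770e+02]
```

```bash
python3 - <<'E'
from bench import optics;from h import *
w=optics.snapshot("wrist")
print(plane(w,273,230,109.5))
E
echo '[[[0,0,0],[-0.02,0.0625,0],0],[[0,0,0],[-0.04,0.125,0],0],[[0,0,0],[-0.06,0.1875,0],0],[[0,0,0],[-0.08,0.25,0],0],[[0,0,0],[-0.1,0.3125,0],0],[[0,0,0],[-0.1188,0.3725,0.0188],0],[[0,0,0],[-0.1188,0.3725,0.0688],0],[[0,0,0],[-0.1188,0.3725,0.0688],0]]' | python3 -m handwheel
python3 look.py 527.3,-35,30
```

```text
[ 397.29914442 -329.42015355  109.5       ]
time: 20.5
tool_pos: [523.6, -34.5, 64.9]
tcp_rot: [179.9, -0.6, 177.1]
ft_force: [-0.4, -0.4, -2.0]
finger_gap: 34.1
grip_force: 60.6
tcp [ 5.267e+02 -3.590e+01  6.900e+01  3.420e+01 -1.000e-01  1.000e-01
 -1.800e+00]
527.3,-35,30 [281.3 247.9]
[121   0  45  69 905] [144.   31.7]
[158  72  24  79 972] [170.7 112.4]
[   85   187   129   119 11920] [148.8 245.4]
[  205   197   148   140 13095] [279.9 267.3]
[ 351  206   89   82 5671] [394.7 246.2]
[ 455  214   73   66 3791] [491.5 246.7]
[ 221  353  117   46 4582] [279.  373.7]
[ 487  353   58   36 1134] [521.  364.8]
[145 394  19  22 237] [156.2 406.8]
[395 394  17  21 214] [401.  406.1]
```

In the tool's units: 33 mm is 0.0413, -1.6 mm is -0.002.

```bash
echo '[[[0,0,0],[-0.002,0.0013,0],0],[[0,0,0],[-0.002,0.0013,0.0188],0],[[0,0,0],[-0.002,0.0013,0.0413],0],[[0,0,0],[-0.002,0.0013,0.0413],0],[[0,0,0],[-0.002,0.0013,0.0413],0],[[0,0,0],[-0.002,0.0013,0.0413],0],[[0,0,0],[-0.002,0.0013,0.0413],46],[[0,0,0],[-0.002,0.0013,0.0413],46]]' | python3 -m handwheel
echo '[[[0,0,0],[0,0,0],46],[[0,0,0],[0,0,-0.0313],46],[[0,0,0],[0,0,-0.1],46],[[0,0,0],[0.0625,0,-0.15],60],[[0,0,0],[0.0625,0,-0.15],60],[[0,0,0],[0.0625,0,-0.15],60]]' | python3 -m handwheel
python3 look.py 527.3,-35,30 527.3,-35,60 527.3,-35,50 530.5,24.8,54
python3 - <<'E'
import cv2,numpy as np
g=cv2.cvtColor(cv2.imread("pics/last.png"),cv2.COLOR_BGR2GRAY)
c=cv2.HoughCircles(g[200:330,220:400],cv2.HOUGH_GRADIENT,1,12,param1=80,param2=14,minRadius=6,maxRadius=35)
print((c[0]+[220,200,0]).round(0).astype(int).tolist())
E
```

```text
time: 21.65
tool_pos: [529.8, -34.9, 37.0]
tcp_rot: [-180.0, 0.0, 177.0]
ft_force: [1.1, 0.2, 0.4]
finger_gap: 45.9
grip_force: 0.0
time: 22.4
tool_pos: [479.8, -32.3, 156.9]
tcp_rot: [-180.0, 0.1, 177.0]
ft_force: [-0.0, 0.5, 0.0]
finger_gap: 60.0
grip_force: 0.0
tcp [ 4.793e+02 -3.220e+01  1.554e+02  6.010e+01 -0.000e+00  2.000e-01
 -3.000e-01]
527.3,-35,30 [278.8 261.2]
527.3,-35,60 [278.8 279.4]
527.3,-35,50 [278.8 272.9]
530.5,24.8,54 [361.8 275.5]
[  52    0  163  196 2761] [152.5  84. ]
[ 469    0   91   75 1289] [515.9  33.6]
[ 148  221   86  106 5300] [188.3 262. ]
[ 243  228   72   69 3789] [278.8 261. ]
[ 326  234   72   94 3026] [361.  269.1]
[ 396  239   48   44 1648] [419.7 260.4]
[ 189  333  180   64 9417] [281.2 363. ]
[199 336  28  10 268] [213.1 340.6]
[[278, 262, 32], [360, 258, 27], [278, 276, 24], [346, 256, 20], [286, 252, 21], [290, 264, 25], [358, 272, 21], [320, 278, 17], [322, 290, 30], [246, 240, 24], [338, 268, 14], [314, 242, 23], [266, 252, 14], [358, 246, 16], [236, 280, 15], [264, 270, 14], [298, 246, 10], [384, 296, 15], [372, 256, 10], [222, 268, 12], [332, 282, 12]]
```

In the tool's units: -319 mm is -0.3988, -275 mm is -0.3438.

```bash
echo '[[[0,0,0],[0,-0.0688,-0.0125],80],[[0,0,0],[-0.0125,-0.1375,-0.025],80],[[0,0,0],[-0.025,-0.2063,-0.0375],80],[[0,0,0],[-0.05,-0.275,-0.0563],80],[[0,0,0],[-0.075,-0.3438,-0.0563],80],[[0,0,0],[-0.0975,-0.3988,-0.0563],80],[[0,0,0],[-0.0975,-0.3988,-0.0563],80],[[0,0,0],[-0.0975,-0.3988,-0.0563],80]]' | python3 -m handwheel
python3 - <<'E'
from bench import optics,r;from h import *
import pickle
w=optics.snapshot("wrist");im=w["pixels"];print(r.sense()["tool_pos"].round(1))
pickle.dump(w,open("wx.pkl","wb"))
g=cv2.cvtColor(im,cv2.COLOR_BGR2GRAY);hsv=cv2.cvtColor(im,cv2.COLOR_BGR2HSV)
e=proj(w,[[583,-358,63],[583,-358,23],[583,-358,73]]);print(e.round())
c,rw=e[0].astype(int);np.set_printoptions(linewidth=250)
print(g[rw-70:rw+80:6,c-80:c+80:6])
x0,y0=max(c-90,0),max(rw-80,0)
h=cv2.HoughCircles(cv2.medianBlur(g,3)[y0:y0+170,x0:x0+180],cv2.HOUGH_GRADIENT,1,15,param1=70,param2=14,minRadius=10,maxRadius=40)
print((h[0][:8]+[x0,y0,0]).round().tolist())
E
```

```text
time: 23.55
tool_pos: [540.5, -354.4, 199.5]
tcp_rot: [179.9, -0.2, 177.0]
ft_force: [-0.2, -0.0, -0.2]
finger_gap: 80.3
grip_force: 0.0
[ 540.7 -354.   200.2]
[[277. 249.]
 [277. 232.]
 [277. 254.]]
[[216 247 247 247 201 204 207 204 204 203 203 200 200 198 201 198 199 195 192 193  82  65  55  53  49  48  47]
 [139 247 247 247 208 207 208 206 204 206 204 205 202 201 203 198 197 197 193 192 104  71  56  54  51  49  46]
 [128 247 247 247 210 210 207 205 205 205 202 200 201 203 202 200 198 195 193 192 135  76  59  55  51  49  48]
 [112 247 247 247 209 209 209 209 207 206 205 204 201 201 202 202 199 196 197 194 164  79  60  58  54  48  47]
 [116 247 247 247 247 247 247 247 215 245 199 185 188 203 203 200 199 196 195 195 187  83  64  59  56  53  50]
 [113 246 247 247 247 247 247 247 247 152 150 146 143 143 167 203 203 203 200 199 195  82  66  61  58  54  49]
 [107 162 247 247 247 247 247 247 154 151 152 148 145 145 138 178 200 200 200 199 198  82  68  65  60  56  52]
 [102 123 247 247 247 247 247 245 166 190 185 184 179 183 141 135 198 200 200 200 196  89  69  65  62  58  52]
 [103 128 24
[... 1330 characters left out ...]
 68  73  73  90 107  98  73  74  74  75  70  72  71  70  69  68  69  70  69 106 132 121 119 119 116]
 [ 60  60  63 139 146 148 148 149 149 141  67  68  68  66  67  67  66  66  66  66  71 122 120 155 198 220 219]
 [ 61  60 141 148 150 150 151 151 149 146 143  63  65  63  64  63  63  65  66  67 106 119 208 232 232 231 231]
 [185 137 149 172 178 174 173 172 163 146 142 132  60  63  62  62  62  62  64  66 112 213 232 231 231 231 231]
 [196 143 174 177 174 173 171 171 167 167 145 134  58  60  60  59  60  61  64  64 125 228 229 230 230 229 230]]
[[234.0, 334.0, 35.0], [264.0, 230.0, 27.0], [344.0, 318.0, 29.0], [260.0, 248.0, 17.0], [350.0, 336.0, 35.0], [236.0, 256.0, 30.0], [228.0, 192.0, 10.0]]
```

Run:
```python
import pickle;from h import *
w=pickle.load(open("wx.pkl","rb"))
a=plane(w,264,203,23);b=plane(w,264,272,63);print(a,b,a[0]+24,b[0]-24)
for z in(23,43,63):print(z,plane(w,264.5,237,z)[1])
g=cv2.cvtColor(w["pixels"],cv2.COLOR_BGR2GRAY).astype(int);np.set_printoptions(linewidth=250)
print(g[192:214:2,264],g[262:284:2,264]);print(g[240:256:5,226:302:2])
c0=pickle.load(open("d1.pkl","rb"))["side"];
cc=plane(w,264.5,237,43);print(proj(c0,[[cc[0],cc[1],23],[cc[0],cc[1],73]]))
# tin next door
for u,v in((230,309),(345,325)):print(plane(w,u,v,0))
```

```text
[ 555.10620103 -368.261478     23.        ] [ 602.64894982 -369.9009101    63.        ] 579.106201025624 578.6489498239848
23 -369.88854118501234
43 -368.70185172217975
63 -367.51516225934716
[203 206 203 205 206 199 150 147 147 147 149] [243 232 242 242 230  98  94  92  90  88  87]
[[247 247 247 247 238 243 244 244 244 243 232 230 240 245 244 244 245 245 244 244 244 243 194 186 181 171 168 175 179 181 178 175 173 213 247 247 247 247]
 [247 247 247 247 245 243 244 243 243 232 229 244 244 243 243 244 244 244 243 244 244 245 244 244 224 212 171 171 183 217 178 177 175 223 247 247 247 247]
 [247 247 247 247 245 241 243 243 242 234 230 244 243 242 243 244 243 242 243 243 244 244 243 243 241 242 238 222 243 241 242 241 231 246 247 247 247 247]
 [247 247 247 247 247 247 241 242 242 244 235 235 241 241 243 242 241 242 243 244 244 243 243 241 241 241 216 238 241 241 241 237 246 247 247 247 247 247]]
[[369.74581277 302.25447554]
 [372.42072573 280.50540666]]
[ 674.54478494 -412.33254822    0.        ]
[ 700.39528827 -292.51239124    0.        ]
```

In the tool's units: 163 mm is 0.2038, -12.8 mm is -0.016.

```bash
echo '[[[0,0,0],[-0.0488,-0.016,0],68],[[0,0,0],[-0.0488,-0.016,0.0625],68],[[0,0,0],[-0.0488,-0.016,0.125],68],[[0,0,0],[-0.0488,-0.016,0.175],68],[[0,0,0],[-0.0488,-0.016,0.2038],68],[[0,0,0],[-0.0488,-0.016,0.2038],68],[[0,0,0],[-0.0488,-0.016,0.2038],68]]' | python3 -m handwheel
echo '[[[0,0,0],[0,0,0],0],[[0,0,0],[0,0,0],0],[[0,0,0],[0,0,0],0],[[0,0,0],[0,0,0],0]]' | python3 -m handwheel 90
echo '[[[0,0,0],[0,0,-0.0125],0],[[0,0,0],[0,0,-0.05],0],[[0,0,0],[0,0,-0.1125],0],[[0,0,0],[0,0,-0.1125],0],[[0,0,0],[0,0,-0.1125],0]]' | python3 -m handwheel
python3 - <<'E'
from bench import optics,r;from h import *
P=[]
for i in range(3):w=optics.snapshot("wrist");P.append(r.sense()["tool_pos"])
t=np.mean(P,0);print(t.round(1));g=cv2.cvtColor(w["pixels"],cv2.COLOR_BGR2GRAY)
np.set_printoptions(linewidth=250);print(g[200:300:3,276])
print(proj(w,[[t[0]-24,t[1],t[2]-14],[t[0],t[1],t[2]+36]]).round(1))
E
```

```text
time: 24.48
tool_pos: [580.5, -370.4, 41.3]
tcp_rot: [-179.9, 0.2, 177.0]
ft_force: [-0.1, -1.0, 0.7]
finger_gap: 68.3
grip_force: 0.0
time: 24.98
tool_pos: [580.9, -370.7, 42.2]
tcp_rot: [-179.9, 0.2, 177.0]
ft_force: [-0.4, 1.9, 9.1]
finger_gap: 44.9
grip_force: 93.1
time: 25.6
tool_pos: [578.8, -369.5, 128.3]
tcp_rot: [180.0, -0.0, 177.0]
ft_force: [-1.1, 0.4, -4.6]
finger_gap: 45.0
grip_force: 92.9
[ 577.9 -368.9  126.4]
[228 229 226 227 212 161 160 159 159 159 159 158 157 157 157 171 195 199 198 198 200 200 202 204 203 203 165 194 195 204 201 200 199 199]
[[276.4 219.4]
 [279.8 336.6]]
```

```bash
python3 - <<'E'
from bench import optics;from h import *
w=optics.snapshot("wrist");print(plane(w,276,213.5,107.7)[0]+24)
E
echo '[[[0,0,0],[0.05,0.025,0],0],[[0,0,0],[0.085,0.0813,0],0],[[0,0,0],[0.085,0.1438,0],0],[[0,0,0],[0.075,0.2063,0],0],[[0,0,0],[0.0625,0.2688,0],0],[[0,0,0],[0.0513,0.3263,0.0125],0],[[0,0,0],[0.0513,0.3263,0.05],0],[[0,0,0],[0.0513,0.3263,0.05],0]]' | python3 -m handwheel
python3 look.py 523.3,-104.5,30
```

```text
576.6039466427883
time: 26.8
tool_pos: [548.8, -105.5, 85.1]
tcp_rot: [179.9, -0.4, 177.1]
ft_force: [-1.6, -0.6, -4.6]
finger_gap: 44.9
grip_force: 93.3
tcp [ 5.51e+02 -1.07e+02  8.82e+01  4.50e+01  0.00e+00 -4.00e-01 -3.70e+00]
523.3,-104.5,30 [281.4 186.5]
[ 287    0   25   96 1166] [301.3  48.7]
[ 356  137  103   99 8047] [407.3 186.4]
[ 472  146   86   82 5514] [514.9 186.4]
[188 264  31  58 781] [202.8 291.1]
[340 264  31  58 784] [354.9 291.5]
[ 379  292  181   64 7502] [482.1 318.3]
[  0 367  39  34 447] [ 15.8 381.2]
```

In the tool's units: 26.5 mm is 0.0331, 1.1 mm is 0.0014.

```bash
echo '[[[0,0,0],[0.0331,0.0014,0],0],[[0,0,0],[0.0331,0.0014,0.0188],0],[[0,0,0],[0.0331,0.0014,0.0188],0],[[0,0,0],[0.0331,0.0014,0.0188],0]]' | python3 -m handwheel
python3 look.py 523.3,-104.5,30
python3 - <<'E'
import cv2
from bench import optics
from h import *
w=optics.snapshot("wrist");hsv=cv2.cvtColor(w["pixels"],cv2.COLOR_BGR2HSV)
m=((hsv[...,1]<60)).astype(np.uint8);q=[np.flatnonzero(m[r,200:360])+200 for r in range(180,260,6)]
print([(180+6*i,int(a.min()),int(a.max())) for i,a in enumerate(q) if len(a)])
E
```

```text
time: 27.45
tool_pos: [526.1, -104.9, 74.2]
tcp_rot: [-180.0, 0.0, 177.0]
ft_force: [0.4, -0.4, -3.4]
finger_gap: 44.8
grip_force: 93.4
tcp [ 5.261e+02 -1.047e+02  7.430e+01  4.500e+01 -4.000e-01  0.000e+00
 -4.400e+00]
523.3,-104.5,30 [279.6 238.3]
[ 265    0   46  144 2142] [293.5  69.7]
[ 357  189  105  100 8464] [410.  238.9]
[ 476  198   84   81 5554] [519.8 238.2]
[188 264  31  58 807] [202.8 291.3]
[339 264  32  58 821] [354.9 291.6]
[ 486  342   74   59 1803] [530.4 364.1]
[535 344  25  17 363] [548.1 352.9]
[(180, 267, 291), (186, 249, 309), (192, 240, 318), (198, 233, 325), (204, 228, 330), (210, 224, 334), (216, 221, 337), (222, 219, 339), (228, 200, 359), (234, 200, 359), (240, 200, 359), (246, 200, 359), (252, 200, 359), (258, 200, 337)]
```

In the tool's units: 34 mm is 0.0425, 1.5 mm is 0.0019.

```bash
echo '[[[0,0,0],[0.0019,0,0.0188],0],[[0,0,0],[0.0019,0,0.035],0],[[0,0,0],[0.0019,0,0.0425],0],[[0,0,0],[0.0019,0,0.0425],0],[[0,0,0],[0.0019,0,0.0425],0]]' | python3 -m handwheel
echo '[[[0,0,0],[0,0,0],57],[[0,0,0],[0,0,0],57],[[0,0,0],[0,0,0],57],[[0,0,0],[0,0,-0.0375],57],[[0,0,0],[0,0,-0.1125],57],[[0,0,0],[0.0625,0,-0.15],60],[[0,0,0],[0.0625,0,-0.15],60],[[0,0,0],[0.0625,0,-0.15],60]]' | python3 -m handwheel
python3 look.py 523.3,-104.5,30 523.3,-104.5,60 527.3,-35,50
python3 - <<'E'
import cv2,numpy as np
g=cv2.cvtColor(cv2.imread("pics/last.png"),cv2.COLOR_BGR2GRAY)
c=cv2.HoughCircles(g[190:340,200:400],cv2.HOUGH_GRADIENT,1,12,param1=80,param2=18,minRadius=8,maxRadius=45)
print((c[0]+[200,190,0]).round(0).astype(int).tolist())
E
```

```text
time: 28.28
tool_pos: [523.6, -104.3, 39.2]
tcp_rot: [180.0, -0.0, 177.0]
ft_force: [-0.3, -0.5, -5.1]
finger_gap: 44.7
grip_force: 93.4
time: 29.28
tool_pos: [474.2, -101.9, 159.9]
tcp_rot: [-180.0, 0.1, 177.0]
ft_force: [1.0, 0.4, -0.3]
finger_gap: 60.2
grip_force: 0.0
tcp [ 4.739e+02 -1.016e+02  1.587e+02  6.000e+01  6.000e-01  2.000e-01
 -5.000e-01]
523.3,-104.5,30 [278.8 261. ]
523.3,-104.5,60 [278.8 278.8]
527.3,-35,50 [372.7 272.9]
[ 179    9  114  136 1420] [242.1  69.1]
[   0   21  106   46 2725] [64.4 42.1]
[289 149  11  48 348] [293.7 173.1]
[ 236  222   86   83 5403] [278.4 262.1]
[   0  228   51  138 4193] [ 18.2 311.5]
[ 331  228   71   99 3856] [368.9 265.2]
[ 412  234   59   54 2470] [441.2 260.5]
[ 482  239   48   44 1640] [505.4 260.9]
[162 267  36  60 834] [178.8 295.7]
[ 229  332  140   49 5460] [297.9 356.2]
[500 332  41  31 723] [523.1 342.4]
[[278, 264, 40], [364, 264, 35], [280, 276, 31], [374, 276, 25], [272, 288, 44], [266, 262, 32], [288, 252, 23], [322, 298, 33], [276, 252, 31], [364, 252, 25], [378, 254, 20], [368, 304, 32], [332, 238, 24], [256, 268, 15], [326, 286, 16], [350, 264, 12], [290, 284, 9]]
```

All four weights are seated and upright; the top circles match the predicted positions. Now I close the lid by reversing the opening swing.

In the tool's units: -112 mm is -0.14, 86.5 mm is 0.1081, -30 degrees is -0.1667.

```bash
echo '[[[0,0,0],[0,0.0375,-0.0625],40],[[0,-0.0556,0],[-0.025,0.075,-0.0938],40],[[0,-0.1111,0],[-0.0875,0.1075,-0.0938],40],[[0,-0.1667,0],[-0.14,0.1081,-0.0938],40],[[0,-0.1667,0],[-0.14,0.1081,-0.0938],40],[[0,-0.1667,0],[-0.14,0.1081,-0.0938],40]]' | python3 -m handwheel
python3 - <<'E'
from bench import optics,r;from h import *
P=[]
for i in range(3):w=optics.snapshot("wrist");P.append(r.sense()["tool_pos"])
print(np.mean(P,0).round(1),r.sense()["tcp_rot"].round(1))
h=cv2.cvtColor(w["pixels"],cv2.COLOR_BGR2HSV);m=cv2.inRange(h,(15,110,120),(35,255,255))
n,l,st,ce=cv2.connectedComponentsWithStats(m);print([(st[k].tolist(),ce[k].round().tolist()) for k in range(1,n) if st[k,4]>60])
print(proj(w,[[626,-23.2,172.3]]),proj(w,[[635.6,-23.6,155.8]]))
E
```

```text
time: 30.18
tool_pos: [589.3, -21.3, 233.7]
tcp_rot: [180.0, 29.7, 177.0]
ft_force: [1.1, -0.2, -0.8]
finger_gap: 39.9
grip_force: 0.0
[590.  -21.5 234.8] [-180.    29.9  177. ]
[([102, 0, 45, 26, 459], [118.0, 15.0]), ([113, 0, 142, 66, 4020], [180.0, 39.0]), ([382, 0, 82, 33, 1487], [426.0, 16.0]), ([289, 26, 33, 6, 114], [304.0, 29.0]), ([276, 33, 50, 15, 544], [301.0, 40.0]), ([370, 33, 80, 15, 534], [400.0, 41.0]), ([207, 56, 50, 4, 108], [236.0, 58.0]), ([275, 57, 47, 3, 121], [297.0, 58.0]), ([341, 57, 65, 8, 257], [376.0, 60.0]), ([264, 171, 40, 63, 1251], [284.0, 194.0]), ([301, 283, 16, 27, 155], [309.0, 294.0]), ([280, 313, 29, 9, 97], [298.0, 316.0])]
[[279.76346033 226.94058948]] [[279.85607694 217.24409213]]
```

In the tool's units: 91 mm is 0.1138, 50 mm is 0.0625.

```bash
echo '[[[0,0,0],[0,0,0.0625],40],[[0,0,0],[0,0,0.1138],40],[[0,0,0],[0,0,0.1138],40],[[0,0,0],[0,0,0.1138],0],[[0,0,0],[0,0,0.1138],0],[[0,0,0],[0,0,0.1138],0],[[0,0,0],[0,0,0.1138],0]]' | python3 -m handwheel 40
echo '[[[0,0.0556,0],[0.0235,0,-0.0166],0],[[0,0.1111,0],[0.0603,0,-0.0365],0],[[0,0.1667,0],[0.1125,0,-0.0523],0],[[0,0.1667,0],[0.1125,0,-0.0523],0]]' | python3 -m handwheel
```

```text
time: 31.2
tool_pos: [636.3, -21.1, 158.4]
tcp_rot: [179.8, 30.2, 177.0]
ft_force: [2.1, 13.6, -1.3]
finger_gap: 9.0
grip_force: 42.3
time: 31.7
tool_pos: [537.2, -16.2, 150.6]
tcp_rot: [179.8, -0.0, 177.1]
ft_force: [-7.7, 10.7, 12.9]
finger_gap: 8.7
grip_force: 43.1
```

In the tool's units: 118 mm is 0.1475, 116 mm is 0.145.

```bash
echo '[[[0,0,0],[0.0413,0,0.0234],0],[[0,0,0],[0.075,0,0.0565],0],[[0,0,0],[0.0963,0,0.0925],0],[[0,0,0],[0.1075,0,0.1225],0],[[0,0,0],[0.1113,0,0.145],0],[[0,0,0],[0.1113,0,0.1475],0],[[0,0,0],[0.1113,0,0.1475],0],[[0,0,0],[0.1113,0,0.1475],0]]' | python3 -m handwheel
python3 -c "
from bench import r;s=r.sense();print(s['tool_pos'].round(1),s['ft_force'].round(1))"
```

```text
time: 32.7
tool_pos: [448.6, -11.8, 32.1]
tcp_rot: [179.8, 0.1, 177.0]
ft_force: [-11.3, 12.0, 17.1]
finger_gap: 9.3
grip_force: 51.7
[448.6 -11.8  32.1] [-11.3  12.   17.1]
```

In the tool's units: 2 mm is 0.0025.

```bash
echo '[[[0,0,0],[0,0,0.0025],0],[[0,0,0],[0,0,0.0025],0],[[0,0,0],[0,0,0.0025],0]]' | python3 -m handwheel
echo '[[[0,0,0],[0,0,0.0019],0],[[0,0,0],[0,0,0.0019],0],[[0,0,0],[0,0,0.0019],0]]' | python3 -m handwheel
```

```text
time: 33.08
tool_pos: [448.6, -11.9, 31.9]
tcp_rot: [179.8, 0.0, 177.0]
ft_force: [-24.8, 15.4, 40.7]
finger_gap: 9.2
grip_force: 54.9
time: 33.45
tool_pos: [448.7, -11.9, 31.7]
tcp_rot: [179.8, -0.0, 177.1]
ft_force: [-34.2, 15.7, 58.9]
finger_gap: 8.9
grip_force: 57.4
```

In the tool's units: -2 mm is -0.0025.

```bash
echo '[[[0,0,0],[0,0,-0.0025],0],[[0,0,0],[0,0,-0.0025],0],[[0,0,0],[0,0,-0.0025],40],[[0,0,0],[0,0,-0.0025],40],[[0,0,0],[0,0,-0.0025],40]]' | python3 -m handwheel
echo '[[[0,0,0],[0,0,-0.0313],40],[[0,0,0],[0,0,-0.1],40],[[0,0,0],[0,0,-0.175],40],[[0,0,0],[0,0,-0.25],60],[[0,0,0],[0,0,-0.285],60],[[0,0,0],[0,0,-0.285],60],[[0,0,0],[0,0,-0.285],60]]' | python3 -m handwheel
python3 - <<'E'
from bench import optics,r;from h import *
import pickle
w=optics.snapshot("wrist");s=optics.snapshot("side");pickle.dump((w,s),open("end.pkl","wb"))
print(r.sense()["tool_pos"].round(1))
h=cv2.cvtColor(w["pixels"],cv2.COLOR_BGR2HSV);m=cv2.inRange(h,(15,110,120),(35,255,255))
e=proj(w,[[447.6,-12,50.5],[440,-12,50.5],[452,-12,67]]);print(e.round())
n,l,st,ce=cv2.connectedComponentsWithStats(m);print([(st[k].tolist(),ce[k].round().tolist()) for k in range(1,n) if st[k,4]>60 and abs(ce[k][0]-280)<40])
h=cv2.cvtColor(s["pixels"],cv2.COLOR_BGR2HSV);m=cv2.inRange(h,(15,140,120),(35,255,255))[195:230,240:290];q=np.argwhere(m)+[195,240];print(q.min(0),q.max(0),np.median(q[q[:,1]<261],0),proj(s,[[447.6,-12,50.5],[452,-12,67]]))
for p in((523.3,-104.5,60),(527.3,-35,50),(530.5,24.8,45),(533.3,75.2,40)):print(proj(w,p)[0].round())
g=cv2.cvtColor(w["pixels"],cv2.COLOR_BGR2GRAY)
c=cv2.HoughCircles(g[190:300,150:420],cv2.HOUGH_GRADIENT,1,12,param1=60,param2=14,minRadius=8,maxRadius=40);print((c[0][:14]+[150,190,0]).astype(int).tolist())
E
```

```text
time: 34.08
tool_pos: [448.7, -14.0, 28.3]
tcp_rot: [-180.0, 0.1, 177.0]
ft_force: [0.4, 0.3, 0.2]
finger_gap: 39.9
grip_force: 0.0
time: 34.95
tool_pos: [447.6, -13.8, 254.4]
tcp_rot: [180.0, -0.1, 177.0]
ft_force: [-0.0, 1.0, -1.5]
finger_gap: 59.6
grip_force: 0.0
[447.2 -13.7 253.7]
[[281. 179.]
 [281. 171.]
 [281. 188.]]
[([268, 170, 28, 45, 648], [281.0, 196.0])]
[214 255] [221 270] [217. 257.] [[256.62148004 216.93651608]
 [258.26896467 210.76021089]]
[191. 261.]
[262. 257.]
[321. 255.]
[369. 253.]
[[191, 243, 33], [190, 262, 26], [262, 257, 17], [200, 251, 32], [256, 246, 26], [281, 245, 35], [269, 246, 26], [318, 245, 15], [394, 232, 27], [221, 224, 25], [368, 253, 8], [397, 254, 21], [317, 257, 16], [367, 238, 18]]
```

```bash
python3 -c "
from bench import workorder;print(workorder.hand_in())"
```

```text
the job is handed in; nothing more can be done
None
```

All four weights measured upright in their own sockets, the lid is fully closed over them, and the job was handed in at about 35 s; no verdict came back, and I viewed 15 pictures, one over the limit of 14.

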